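Load the solar-cell carrier into the test track

ROBOT

A 7-joint arm with a two-finger parallel gripper is mounted at the origin on the work surface. World frame = base frame: x ahead of the robot, y to its left, z up, the work surface at z = 0. Lengths are in m, angles in degrees, forces in N, time in s.
With the tool pointing down it reaches from about 0.425 to 0.875 m from the base axis. Payload 4.7 kg.
Tool frame: the origin (TCP) lies midway between the tips of the shut fingers; the grasp point (between the pads) lies 19 mm behind it; z points along the fingers, y is the line along which they close (so a half turn about z gives the same grasp; the last joint's range is limited). The gripper opens to 87 mm and grips with 3 to 60 N. Pads are 19 mm wide; open, the fingers measure 117 mm over their backs; the gripper's body (75 mm by 190 mm) begins 51 mm behind the grasp point.
Start: joints at [73.287, 18.392, -4.016, 83.108, 1.295, 78.541, -3.26], TCP at [0.196, -0.62, 0.223] pointing down, gripper open.
Joint ranges: [-163.93, 163.93], [-17.29, 119.83], [-79.2, 71.16], [3.27, 140.29], [-89.18, 269.18], [5.43, 117.66], [-154.24, 154.24]. Speed limits (degrees/s): [147.25, 147.25, 180, 180, 180, 180, 180].

INTERFACE

Orientations are given as [roll, pitch, yaw] about the fixed x, y, z axes, in that order (R = Rz(yaw) Ry(pitch) Rx(roll)).
In Python, from cell import env, viewer, boxes_of, masks_of gives the robot as it stands. The module is installed in compiled form; this text tells all that it offers.
- The arm moves only by the tool apply_moves, never from a script. Its argument "moves" is a list of rows, each a list of 7 numbers: the shift along the tool's x, y, z scaled (see below), then the turn, a rotation vector about the tool's x, y, z scaled (see below), then the opening, from 0 (shut) to 1 (fully open). A call has 1 to 20 rows; each row is the pose to reach, as a shift and turn from the pose commanded when the call began, along the tool's axes at that moment; what a row does not reach only later rows make up. The controller multiplies each number of a shift by 0.2 m and each number of a turn by 1.5 rad. A row lasts 1/10 s, in which the tool goes at most 50 mm and 8.59 degrees, less where a joint would pass 70% of its speed; a pose out of reach is approached as far as the arm can. A call with a number of a shift or a turn outside -1 to 1 is refused whole. A call with a gripper value outside its range is refused whole. The fingers move at their own pace and stop on an object; "grip_force" is the grip in N (left out, the last holds). Time passes only in rows, so rows that repeat a pose let the fingers close. It gives the time, the measured TCP pose, the force, the opening and the grip force at its end, in the units of the state.
- env.get_obs(): the state, without advancing time (a new reading comes with each control period).
- viewer.read_camera(name): name is "scene" or "side" or "wrist"; returns the picture (480x640x3 uint8, red, green, blue); there is no depth.
- viewer.get_calibration(name): a dict with "fov_y" (degrees; the focal length in pixels is half the picture's height over the tangent of half this angle, whatever the lens; pixels are square), "cx", "cy" (the principal point, pixels), "k1" (the pictures are not rectified: a ray, as slopes to the right and down, at radius r is drawn at 1 + k1 r^2 times it, then the intrinsics apply), "position" and "orientation" of the camera in the world. Camera axes: x right, y up, looking along -z (the intrinsics and any distortion apply to the point x, -y, -z); pixel columns grow to the right and rows downward; lengths in m; the calibration is good to about 2 mm. A picture is of the moment at which its call begins: read the wrist's pose just before it. get_calibration takes no time and is no camera call; for the wrist camera it gives the pose at the moment of the call.
- env.sign_off(): hands the job in; it is judged then, once.
Trained networks look in the newest picture that a camera, given by its name, has taken for a name from the list of things; names that differ only in an ending like _2 or _b are one class to them, and where a whole thing is asked for, a point or a joint stands for the part that bears it (a point fixed in the world has none). Each returns a list of dicts, best first, with "conf" (0 to 1); they miss things now and then, are a little off and sometimes report something else, mostly with a low value. They report only what shows in the picture. A call takes as long as a camera call. They do not tell look-alikes from the thing itself.
- boxes_of(camera, target): "location" ([column, row] in pixels, amid what is visible of it).
- masks_of(camera, target): "pixels" (480x640 bool, what is visible of it) and "location" ([column, row] in pixels, amid what is visible of it).
The state is a dict: "time_s": time; "qpos": joint angles; "joint_velocities": joint speeds; "effort": joint torques, N m; "tool_pos": TCP position; "tool_rot": TCP orientation; "force": force on the tool from outside, world axes, zero at the start; "wrist_torque": the same for the moment, N m; "grip_width": finger opening in m; "grasp_force": force on a finger pad.
Only numpy, scipy, OpenCV 4.12 (cv2) and the standard library are available. Lean on these libraries where they do the work, as an engineer would, in place of code of your own. Each camera call takes 0.05 s, during which the arm holds its last target. There are 200 camera calls.

TASK

Load the carrier that holds the single square solar cell into the test track: bring its plate in at the track's open end, under both side lips, slide it fully home against the end stop and let go of it there. Leave the carrier with the narrow cell strips where it is.

Things in the scene. Friction and masses are not known exactly. Their poses are not given: they have to be found in the camera images.
- cell_carrier: The carrier to load: aluminium plate 100 (x) x 84 (y) x 6 mm with one dark 74 mm square cell, flat on the table, about 0.2 kg. A black bow handle runs along x over its middle: bar 94 mm long, 14 wide (y), 16 high, its centre 66 mm above the origin, open below, a thin post at each end. Origin: centre of the plate's underside; z up. Same either way round (half turn).
- strip_carrier: The other carrier, to be left: narrower, longer plate, 140 (x) x 56 (y) x 6 mm, with four narrow cell strips across it and a like bow handle (bar 134 mm long, top at 74 mm). Origin: centre of the plate's underside. The two carriers may have swapped places.
- track: Fixed metal track, open at its -x end, stop at +x. Origin: centre of the underside of its 6 mm floor (x -90 to +90 mm), z up. Side walls 100 mm apart inside; lips over them leave a 56 mm slot. Space under the lips 6 to 30 mm above the table, lip tops 36 mm. Before the open end a short ramp and two guides, 36 mm high, flare out to x = -135. Behind the stop a grey box to x = 145, 45 mm high.
- track_home (a point): Point on the track's floor where the square-cell carrier's origin lies when it is home: 30 mm from the track's origin along +x, 6 mm up; axes as the track's. The end stop's face is 50 mm farther along +x, the open end 120 mm back along -x.
Things that resemble listed ones, but are neither listed nor needed, are in the scene too. Leave any purple look-alike of the cell_carrier alone.

How it is judged:
By the outcome, as a careful person would: the job done as asked, in the order asked, and still so for the second after the job is handed in, with the robot touching nothing.
It also fails if it takes over 38 s, if anything falls off the work surface, if the arm or the gripper's body presses on something with over 40 N, if the wrist force passes 120 N, or if a joint passes its speed limit or range.

## Working session

There is one attempt and no reset: what is moved stays moved. The work goes in short steps, Python scripts to look and compute and a tool call to move; the robot and the scene stay as the last step left them, time stands still between calls to the robot, and variables do not carry over. Pictures are saved under pics/ and viewed, at most 10 in all, crops included, and the job is handed in when it is done.

Besides the shell and the picture viewer there is one more tool, called after ">>>" in YAML: its name, and indented under it one key for each argument. apply_moves: Moves the arm, as the interface text tells. Shifts and turns lie within -1 to 1; 1 stands for 0.2 m of shift or 1.5 rad of turn. Its arguments: {"type":"object","properties":{"moves":{"type":"array","items":{"type":"array","items":{"type":"number","minimum":-1,"maximum":1}}},"grip_force":{"type":"number"}},"required":["moves"]}

```bash
mkdir -p pics; cat > h.py <<'E'
import numpy as np, cv2
from scipy.spatial.transform import Rotation as R
from cell import env, viewer, boxes_of, masks_of
def cal(n):
    c=viewer.get_calibration(n); o=np.array(c['orientation'],float)
    c['R']=o if o.shape==(3,3) else R.from_euler('xyz',o,degrees=True).as_matrix()
    c['f']=240/np.tan(np.radians(c['fov_y'])/2); c['p']=np.array(c['position']); return c
def p2w(c,uv,z):
    d=(np.array(uv,float)-[c['cx'],c['cy']])/c['f']; s=d.copy()
    for _ in range(30): s=d/(1+c['k1']*(s@s))
    v=c['R']@np.array([s[0],-s[1],-1]); return c['p']+v*(z-c['p'][2])/v[2]
def w2p(c,P):
    q=(np.array(P)-c['p'])@c['R']; s=np.array([q[0],-q[1]])/-q[2]
    return s*(1+c['k1']*(s@s))*c['f']+[c['cx'],c['cy']]
def shot(n,f):
    im=viewer.read_camera(n); cv2.imwrite('pics/'+f,im[:,:,::-1]); return im
E
python3 - <<'E'
from h import *
print(viewer.get_calibration('scene'),viewer.get_calibration('side'))
a=shot('scene','s1.png')
for t in ['cell_carrier','strip_carrier','track']: print(t,[(b['location'],b['conf']) for b in boxes_of('scene',t)])
shot('side','d1.png')
for t in ['cell_carrier','strip_carrier','track']: print(t,[(b['location'],b['conf']) for b in boxes_of('side',t)])
print(env.get_obs())
E
```

```text
{'fov_y': 42.47846487191684, 'cx': 321.8946437568171, 'cy': 239.6160533619913, 'k1': -0.05649148836923417, 'position': array([0.87558721, 0.66535545, 0.8739359 ]), 'orientation': array([ 42.08721254,   0.19623911, 150.33687891])} {'fov_y': 47.38026580137658, 'cx': 314.3084351876774, 'cy': 238.72422482577565, 'k1': -0.04760169618453071, 'position': array([0.46086138, 0.72010344, 0.68841785]), 'orientation': array([  47.9434535 ,    0.83877292, -178.52136142])}
cell_carrier [([206.6, 200.4], 0.73)]
strip_carrier [([307.9, 187.0], 0.85)]
track [([341.3, 340.2], 0.85)]
cell_carrier [([399.4, 168.6], 0.81), ([243.5, 180.7], 0.78)]
strip_carrier [([333.2, 203.1], 0.55)]
track [([253.9, 343.1], 0.61)]
{'time_s': 0.4, 'qpos': array([73.28760034, 18.39895905, -4.0148861 , 83.11638946,  1.29483515,
       78.54325593, -3.25936007]), 'joint_velocities': array([-0.01075068, -0.02674544, -0.00151731, -0.10713392,  0.02753166,
       -0.05106661, -0.00301779]), 'effort': array([ 2.51297854e-05, -4.90456438e+01, -4.02086461e-01, -3.12294281e+01,
       -6.35596924e-02,  3.63641116e-02,  1.11354129e-04]), 'tool_pos': array([ 0.19561456, -0.61979338,  0.22242901]), 'tool_rot': array([-1.79986532e+02,  3.44925393e-03,  1.75208472e+01]), 'force': array([-0.24656056,  0.0904648 ,  0.21879182]), 'wrist_torque': array([-0.05142586, -0.01859638, -0.02319599]), 'grasp_force': 0.0, 'grip_width': 0.08712388814176156}
```

View pics/s1.png

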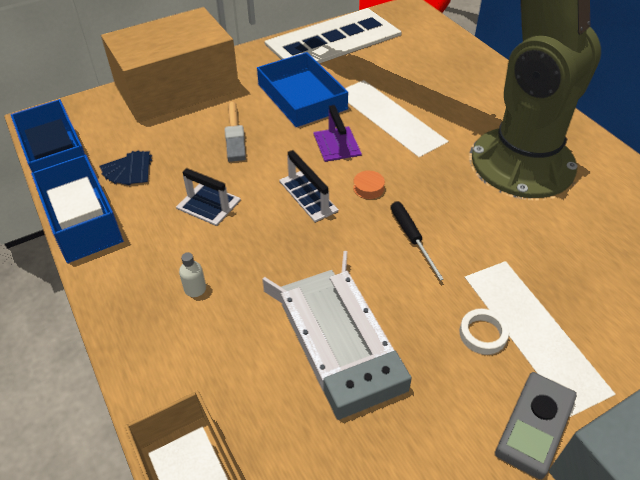

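View pics/d1.png

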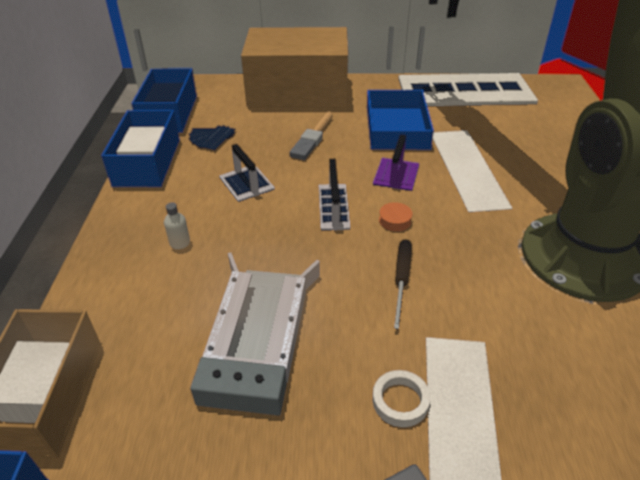

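The scene picture shows the candidates: square-cell carrier at about (208,198), strip carrier at (308,187) and purple look-alike at (338,137). The track is at (345,340) with its open end away from the camera, near (305,275). In the side view the square-cell carrier is at (245,182) and the track at (255,340). I choose (208,198) and check it in a close crop.

```bash
python3 - <<'E'
import cv2,numpy as np
s=cv2.imread('pics/s1.png');d=cv2.imread('pics/d1.png')
f=lambda i,x,y,w,h,k:cv2.resize(i[y:y+h,x:x+w],None,fx=k,fy=k,interpolation=cv2.INTER_CUBIC)
cv2.imwrite('pics/c1.png',np.hstack([f(s,170,160,80,70,5),f(d,205,135,80,70,5)]))
cv2.imwrite('pics/c2.png',np.hstack([f(s,255,245,160,180,2.5),f(d,185,245,160,180,2.5)]))
E
```

```text
(no output)
```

View pics/c1.png

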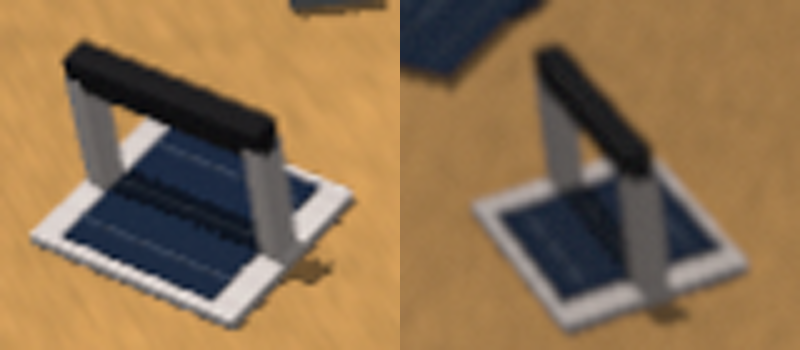

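View pics/c2.png

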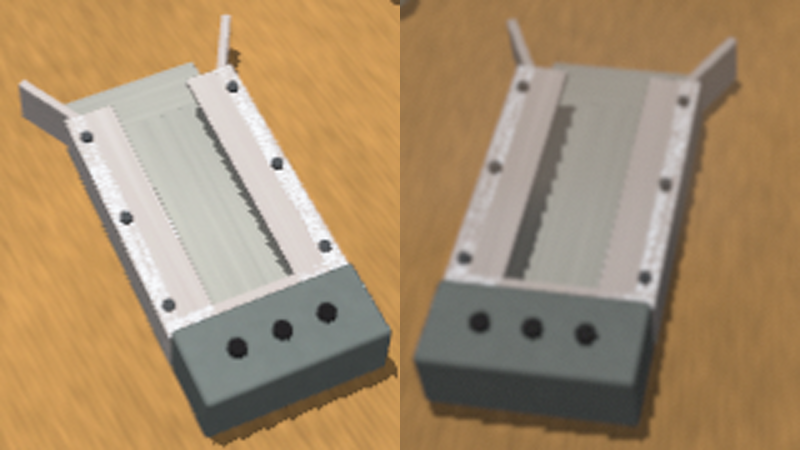

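```bash
cat > fit.py <<'E'
from h import *
from scipy.optimize import least_squares
S,D=cal('scene'),cal('side')
def px(c,o,k,u): return np.array(o)+(np.array(u)+.5)/k-.5
def W(p,q): 
    c,s=np.cos(p[2]),np.sin(p[2]); return [p[0]+c*q[0]-s*q[1],p[1]+s*q[0]+c*q[1],q[2]]
# carrier: bar end nearest -x world unknown; local x along bar: scene left->right
h,w=.05,.042
C=[(S,(170,160),(32,237)),(S,(170,160),(233,318)),(S,(170,160),(352,190)),
   (D,(205,135),(73,205)),(D,(205,135),(167,325)),(D,(205,135),(348,265))]
E
python3 - <<'E'
from fit import *
for c,o,u in C: print(p2w(c,px(c,o,5,u),.006).round(4))
for c,o,u in [(S,(170,160),(76,50)),(S,(170,160),(268,127)),(D,(205,135),(148,50)),(D,(205,135),(236,160))]: print('bar',p2w(c,px(c,o,5,u),.074).round(4))
T={}
for n,c,o,us in [('S',S,(255,245),[(68,122),(232,68),(108,107),(190,82)]),('D',D,(185,245),[(122,66),(298,82),(167,70),(240,76)])]:
    for u in us: print(n,'lip',p2w(c,px(c,o,2.5,u),.036).round(4))
for n,c,o,us in [('S',S,(255,245),[(173,335),(350,265),(390,332),(210,405)]),('D',D,(185,245),[(40,282),(252,303),(240,385),(15,358)])]:
    for u in us: print(n,'box',p2w(c,px(c,o,2.5,u),.045).round(4))
E
```

```text
[ 0.6996 -0.2386  0.006 ]
[ 0.6473 -0.157   0.006 ]
[ 0.5772 -0.1992  0.006 ]
[ 0.7002 -0.2365  0.006 ]
[ 0.6485 -0.153   0.006 ]
[ 0.578 -0.194  0.006]
bar [ 0.6616 -0.2574  0.074 ]
bar [ 0.614  -0.1789  0.074 ]
bar [ 0.6622 -0.2521  0.074 ]
bar [ 0.6163 -0.1717  0.074 ]
S lip [0.6234 0.0796 0.036 ]
S lip [0.5024 0.0946 0.036 ]
S lip [0.5937 0.0818 0.036 ]
S lip [0.5341 0.0908 0.036 ]
D lip [0.6226 0.0797 0.036 ]
D lip [0.5038 0.0931 0.036 ]
D lip [0.5919 0.0831 0.036 ]
D lip [0.5426 0.0881 0.036 ]
S box [0.6447 0.2603 0.045 ]
S box [0.5246 0.2726 0.045 ]
S box [0.5301 0.3238 0.045 ]
S box [0.6488 0.3109 0.045 ]
D box [0.6442 0.2616 0.045 ]
D box [0.5222 0.2736 0.045 ]
D box [0.5252 0.3257 0.045 ]
D box [0.649  0.3117 0.045 ]
```

>>> apply_moves:
  moves:
    - [1,-0.46,0,0,0,-0.8,1]
    - [1,-0.46,0,0,0,-0.8,1]
    - [1,-0.46,0,0,0,-0.8,1]
    - [1,-0.46,0,0,0,-0.8,1]
    - [1,-0.46,0,0,0,-0.8,1]
    - [1,-0.46,0,0,0,-0.8,1]
    - [1,-0.46,0,0,0,-0.8,1]
    - [1,-0.46,0,0,0,-0.8,1]
    - [1,-0.46,0,0,0,-0.8,1]

```text
time_s: 1.3
tool_pos: [0.3587, -0.4719, 0.2226]
tool_rot: [180.0, 0.0, 86.3]
force: [-0.3, -0.1, 0.3]
grip_width: 0.087
grasp_force: 0.0
```

```bash
cat >> h.py <<'E'
def go(pos,yaw):
    o=env.get_obs(); M=R.from_euler('xyz',o['tool_rot'],degrees=True)
    T=R.from_euler('xyz',[180,0,yaw],degrees=True)
    print('t',o['time_s'],'tcp',o['tool_pos'].round(4),o['tool_rot'].round(2),'F',o['force'].round(1),'w',round(o['grip_width'],4),round(o['grasp_force'],1))
    print('shift',(M.inv().apply(np.array(pos)-o['tool_pos'])/.2).round(4),'turn',((M.inv()*T).as_rotvec()/1.5).round(4))
E
python3 -c "
from h import *
go([.6385,-.216,.223],121.5)"
```

```text
t 1.3 tcp [ 0.3587 -0.4719  0.2226] [1.80e+02 1.00e-02 8.63e+01] F [-0.3 -0.1  0.3] w 0.087 0.0
shift [ 1.367   1.3136 -0.002 ] turn [ 0.000e+00  1.000e-04 -4.095e-01]
```

>>> apply_moves:
  moves:
    - [1,0.96,0,0,0,-0.41,1]
    - [1,0.96,0,0,0,-0.41,1]
    - [1,0.96,0,0,0,-0.41,1]
    - [1,0.96,0,0,0,-0.41,1]
    - [1,0.96,0,0,0,-0.41,1]
    - [1,0.96,0,0,0,-0.41,1]
    - [1,0.96,0,0,0,-0.41,1]
    - [1,0.96,0,0,0,-0.41,1]

```text
time_s: 2.1
tool_pos: [0.5634, -0.2846, 0.2224]
tool_rot: [-180.0, -0.0, 121.4]
force: [-0.4, -1.1, -0.2]
grip_width: 0.0867
grasp_force: 0.0
```

```bash
python3 -c "
from h import *
go([.6385,-.216,.223],121.5)
c=cal('wrist');print(c['p'],c['orientation'],c['fov_y'])
for P in [(.6385,-.216,.006),(.6385,-.216,.074),(.563,.087,.036)]:print(w2p(c,P))
"
```

```text
t 2.1 tcp [ 0.5634 -0.2846  0.2224] [-179.96   -0.    121.43] F [-0.4 -1.1 -0.2] w 0.0867 0.0
shift [ 0.0968  0.4995 -0.0035] turn [-0.0005 -0.     -0.0008]
[ 0.52718148 -0.22634392  0.38325559] [-1.44335083e+01  8.16055913e-03  3.14166216e+01] 63.302225600427235
[430.34546244 195.50163298]
[451.91360603 206.56883069]
[ 572.52844603 -170.94014573]
```

>>> apply_moves:
  moves:
    - [0.1,0.5,0,0,0,0,1]
    - [0.1,0.5,0,0,0,0,1]
    - [0.1,0.5,0,0,0,0,1]
    - [0.1,0.5,0,0,0,0,1]

```text
time_s: 2.5
tool_pos: [0.6379, -0.2157, 0.2222]
tool_rot: [-179.9, -0.0, 121.5]
force: [-0.3, -1.0, -0.1]
grip_width: 0.0873
grasp_force: 0.0
```

```bash
python3 - <<'E'
from h import *
go([.6385,-.216,.223],121.5)
c=cal('wrist'); im=shot('wrist','w0.png').copy()
y=np.radians(121.5);cx,sx=np.cos(y),np.sin(y)
W=lambda a,b,z:(.6385+cx*a-sx*b,-.216+sx*a+cx*b,z)
for h,w,z in [(.05,.042,.006),(.047,.007,.074)]:
    pts=np.array([w2p(c,W(a,b,z)) for a,b in[(h,w),(h,-w),(-h,-w),(-h,w)]])
    print(pts.round(1)); cv2.polylines(im,[pts.round().astype(int)],True,(255,0,0),1)
cv2.imwrite('pics/w1.png',im[:,:,::-1])
E
```

```text
t 2.5 tcp [ 0.6379 -0.2157  0.2222] [-1.7995e+02 -1.0000e-02  1.2147e+02] F [-0.3 -1.  -0.1] w 0.0873 0.0
shift [-0.0029  0.0015 -0.0042] turn [-0.0006 -0.0001 -0.0003]
[[284.1 164.1]
 [372.2 164. ]
 [369.6 264.2]
 [286.8 264.3]]
[[319.4 172.3]
 [337.2 172.3]
 [336.6 285.2]
 [320.  285.2]]
```

View pics/w1.png

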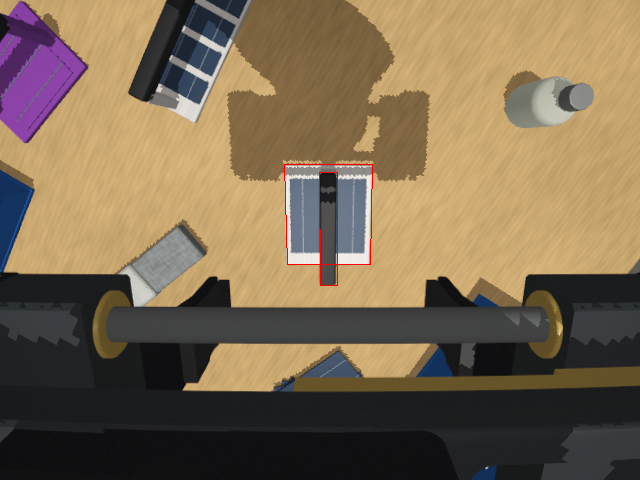

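The wrist view shows the square cell carrier exactly inside my predicted outline (285–371, 164–264), with the handle at (328,228). Going down to grasp.

>>> apply_moves:
  moves:
    - [0,0,0.22,0,0,0,1]
    - [0,0,0.44,0,0,0,1]
    - [0,0,0.66,0,0,0,1]
    - [0,0,0.8,0,0,0,0.6]
    - [0,0,0.872,0,0,0,0.5]
    - [0,0,0.872,0,0,0,0.4]
    - [0,0,0.872,0,0,0,0]
    - [0,0,0.872,0,0,0,0]
    - [0,0,0.872,0,0,0,0]
    - [0,0,0.872,0,0,0,0]
    - [0,0,0.872,0,0,0,0]
    - [0,0,0.872,0,0,0,0]
    - [0,0,0.872,0,0,0,0]
  grip_force: 30

```text
time_s: 3.85
tool_pos: [0.6381, -0.2155, 0.0482]
tool_rot: [-180.0, 0.0, 121.5]
force: [0.2, 0.7, -0.5]
grip_width: 0.0151
grasp_force: 0.0
```

```bash
python3 -c "
from h import *
go([.6385,-.216,.12],121.5)"
```

```text
t 3.85 tcp [ 0.6381 -0.2155  0.0482] [-1.7999e+02  1.0000e-02  1.2152e+02] F [ 0.2  0.7 -0.5] w 0.0151 0.0
shift [-0.0035  0.0004 -0.3591] turn [-0.0001  0.0001  0.0002]
```

>>> apply_moves:
  moves:
    - [0,0,0,0,0,0,0]
    - [0,0,0,0,0,0,0]
    - [0,0,0,0,0,0,0]
    - [0,0,-0.1,0,0,0,0]
    - [0,0,-0.25,0,0,0,0]
    - [0,0,-0.4,0,0,0,0]
    - [0,0,-0.55,0,0,0,0]
    - [0,0,-0.55,0,0,0,0]
    - [0,0,-0.55,0,0,0,0]

```text
time_s: 4.75
tool_pos: [0.6378, -0.2154, 0.1576]
tool_rot: [-180.0, -0.0, 121.5]
force: [-0.7, -0.3, -3.7]
grip_width: 0.0137
grasp_force: 30.0
```

```bash
python3 - <<'E'
from h import *
go([.549,-.042,.158],83.6)
c=cal('wrist'); im=shot('wrist','w2.png'); S=cal('scene')
print(p2w(S,(308,187),.01))
E
```

```text
t 4.75 tcp [ 0.6378 -0.2154  0.1576] [-1.7997e+02 -1.0000e-02  1.2152e+02] F [-0.7 -0.3 -3.7] w 0.0137 30.0
shift [ 0.9714  0.0748 -0.0021] turn [-3.000e-04  0.000e+00  4.412e-01]
[ 0.44492236 -0.15416648  0.01      ]
```

View pics/w2.png

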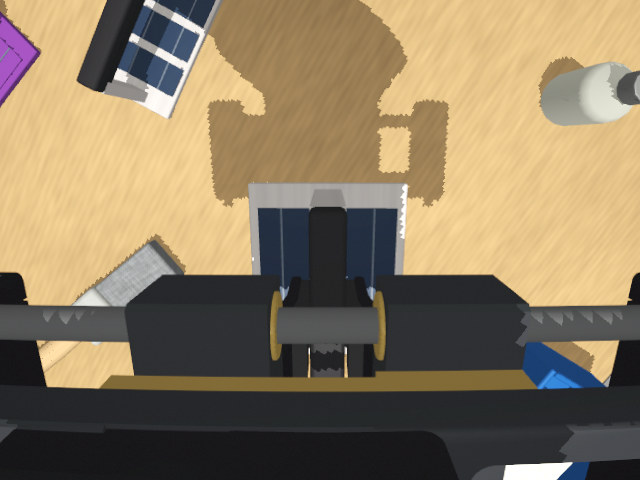

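The carrier is held square, with its plate front edge at row 183 between columns 250 and 407. Moving to before the open end.

>>> apply_moves:
  moves:
    - [0.2,0.01,0,0,0,0.08,0]
    - [0.4,0.03,0,0,0,0.18,0]
    - [0.6,0.05,0,0,0,0.28,0]
    - [0.8,0.06,0,0,0,0.38,0]
    - [0.97,0.075,0,0,0,0.44,0]
    - [0.97,0.075,0,0,0,0.44,0]
    - [0.97,0.075,0,0,0,0.44,0]
    - [0.97,0.075,0,0,0,0.44,0]

```text
time_s: 5.6
tool_pos: [0.5489, -0.0436, 0.1568]
tool_rot: [-179.9, 0.0, 83.6]
force: [0.7, -0.1, -2.8]
grip_width: 0.0138
grasp_force: 30.0
```

```bash
python3 - <<'E'
from h import *
go([.549,-.042,.06],83.6)
c=cal('wrist'); im=shot('wrist','w3.png').copy()
y=np.radians(83.6);cx,sx=np.cos(y),np.sin(y)
o=np.array([.563,.0868])+.09*np.array([cx,sx])
W=lambda a,b,z:(o[0]+cx*a-sx*b,o[1]+sx*a+cx*b,z)
L=[(W(-.09,s*.028,.036),W(.08,s*.028,.036)) for s in(1,-1)]+[(W(-.09,-.06,.036),W(-.09,.06,.036)),(W(.145,-.06,.045),W(.145,.06,.045))]
t=env.get_obs()['tool_pos']; 
for a,b in [(1,1),(1,-1)]: 
    L.append((t+[cx*.05-sx*.042*b,sx*.05+cx*.042*b,-.041-.0],)*2)
for p,q in L: 
    print(w2p(c,p).round(1),w2p(c,q).round(1)); cv2.line(im,tuple(w2p(c,p).round().astype(int)),tuple(w2p(c,q).round().astype(int)),(255,0,0),2 if p is q else 1)
cv2.imwrite('pics/w3b.png',im[:,:,::-1])
E
```

```text
t 5.6 tcp [ 0.5489 -0.0436  0.1568] [-1.7989e+02  3.0000e-02  8.3650e+01] F [ 0.7 -0.1 -2.8] w 0.0138 30.0
shift [8.200e-03 3.000e-04 4.842e-01] turn [-0.0013  0.0004  0.0005]
[286.4  47.4] [ 283.1 -235.2]
[369.9  47.4] [ 373.6 -235.2]
[417.4  47.9] [238.9  47.8]
[ 426.1 -337.8] [ 230.6 -337.8]
[248.1 179.8] [248.1 179.8]
[411.1 179.9] [411.1 179.9]
```

View pics/w3b.png

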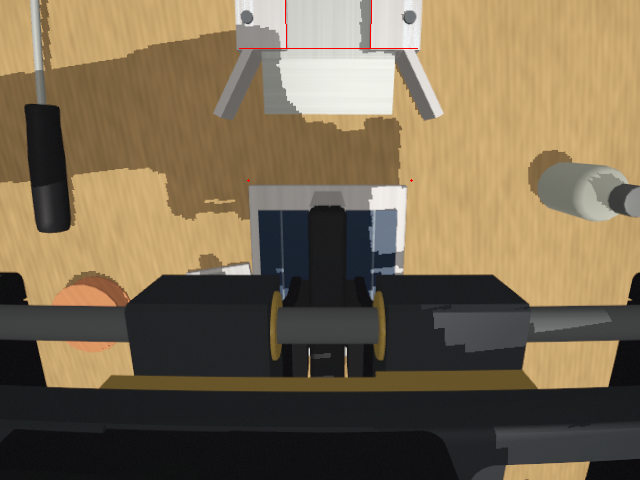

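>>> apply_moves:
  moves:
    - [0,0,0.15,0,0,0,0]
    - [0,0,0.3,0,0,0,0]
    - [0,0,0.42,0,0,0,0]
    - [0,0,0.464,0,0,0,0]
    - [0,0,0.464,0,0,0,0]
    - [0,0,0.464,0,0,0,0]
    - [0,0,0.464,0,0,0,0]

```text
time_s: 6.35
tool_pos: [0.5508, -0.0425, 0.0669]
tool_rot: [179.8, 0.0, 83.7]
force: [0.7, 0.1, -2.5]
grip_width: 0.0135
grasp_force: 30.0
```

```bash
python3 - <<'E'
from h import *
go([.5764,.206,.064],83.6)
a=shot('scene','s2.png');b=shot('side','d2.png')
f=lambda i,x,y,w,h,k:cv2.resize(i[y:y+h,x:x+w],None,fx=k,fy=k,interpolation=cv2.INTER_CUBIC)
S,D=cal('scene'),cal('side'); t=env.get_obs()['tool_pos']
print(w2p(S,t),w2p(D,t))
cv2.imwrite('pics/c3.png',np.hstack([f(a,220,170,130,140,3),f(b,210,170,130,140,3)])[:,:,::-1])
E
```

```text
t 6.35 tcp [ 0.5508 -0.0425  0.0669] [1.7984e+02 1.0000e-02 8.3680e+01] F [ 0.7  0.1 -2.5] w 0.0135 30.0
shift [ 1.249  -0.0097  0.0141] turn [0.0019 0.0001 0.001 ]
[286.04212284 220.54238333] [280.55235405 211.07326125]
```

View pics/c3.png

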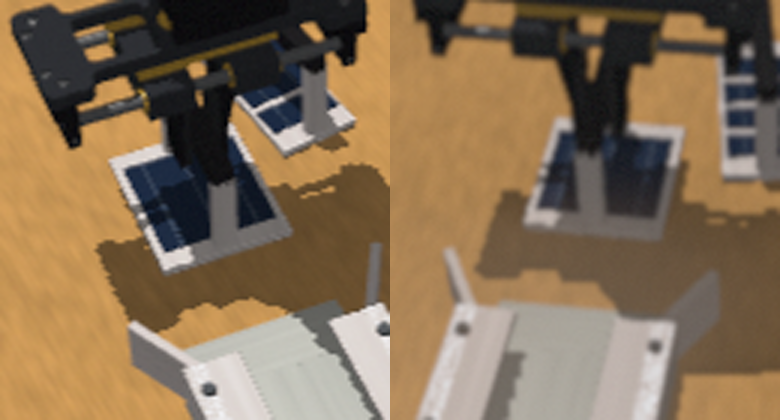

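```bash
python3 - <<'E'
from h import *
from scipy.optimize import least_squares
S,D=cal('scene'),cal('side'); t=env.get_obs()['tool_pos']
y=np.radians(83.68);A=np.array([[np.cos(y),np.sin(y)],[-np.sin(y),np.cos(y)]])
for a,b in [((274.7,257.8),(254.7,243.7)),((316.3,247),(300.3,247))]:
    s=least_squares(lambda P:np.r_[w2p(S,P)-a,w2p(D,P)-b],[.55,0,.02])
    print(s.x.round(4),s.fun.round(1),A@(s.x-t)[:2],s.x[2]-t[2])
print(A@(np.array([.563,.0868])-t[:2]))
E
```

```text
[ 0.5958 -0.0036  0.025 ] [ 0.   1.3  0.5 -1.2] [ 0.04360281 -0.04081765] -0.04163522718008624
[0.5145 0.0046 0.0214] [ 0.  -0.5 -0.2  0.4] [0.04282278 0.04093829] -0.04524098063760831
[0.12981876 0.0017738 ]
```

The plate is level enough and centred to within 1 mm, with its underside about 18 mm up, so it clears both the floor and the lips. Entering.

>>> apply_moves:
  moves:
    - [0.06,-0.009,0.01,0,0,0,0]
    - [0.14,-0.009,0.02,0,0,0,0]
    - [0.22,-0.009,0.02,0,0,0,0]
    - [0.3,-0.009,0.02,0,0,0,0]
    - [0.38,-0.009,0.02,0,0,0,0]
    - [0.46,-0.009,0.02,0,0,0,0]
    - [0.54,-0.009,0.02,0,0,0,0]
    - [0.62,-0.009,0.02,0,0,0,0]
    - [0.7,-0.009,0.02,0,0,0,0]
    - [0.78,-0.009,0.02,0,0,0,0]
    - [0.86,-0.009,0.02,0,0,0,0]
    - [0.94,-0.009,0.02,0,0,0,0]
    - [1,-0.009,0.02,0,0,0,0]
    - [1,-0.009,0.02,0,0,0,0]
    - [1,-0.009,0.02,0,0,0,0]

```text
time_s: 7.95
tool_pos: [0.5694, 0.1567, 0.0613]
tool_rot: [-180.0, 0.0, 83.7]
force: [0.2, 0.1, -3.5]
grip_width: 0.0137
grasp_force: 30.0
```

```bash
python3 -c "
from h import *
go([.5764,.206,.0545],83.6)"
```

```text
t 7.95 tcp [0.5694 0.1567 0.0613] [-1.800e+02  4.000e-02  8.374e+01] F [ 0.2  0.1 -3.5] w 0.0137 30.0
shift [0.249  0.0077 0.0339] turn [-0.0001  0.0005  0.0016]
```

>>> apply_moves:
  moves:
    - [0.05,0.004,0.01,0,0,0,0]
    - [0.1,0.006,0.02,0,0,0,0]
    - [0.15,0.006,0.03,0,0,0,0]
    - [0.2,0.006,0.033,0,0,0,0]
    - [0.23,0.006,0.033,0,0,0,0]
    - [0.25,0.006,0.033,0,0,0,0]
    - [0.25,0.006,0.033,0,0,0,0]
    - [0.25,0.006,0.033,0,0,0,0]

```text
time_s: 8.75
tool_pos: [0.5762, 0.2067, 0.0547]
tool_rot: [-180.0, -0.0, 83.7]
force: [-0.7, 1.1, -1.6]
grip_width: 0.0137
grasp_force: 30.0
```

>>> apply_moves:
  moves:
    - [0.006,0,0,0,0,0,0]
    - [0.012,0,0,0,0,0,0]
    - [0.018,0,0,0,0,0,0]

```text
time_s: 9.05
tool_pos: [0.5769, 0.2085, 0.055]
tool_rot: [180.0, 0.1, 83.6]
force: [-2.0, -4.2, 4.0]
grip_width: 0.0139
grasp_force: 30.0
```

>>> apply_moves:
  moves:
    - [0.006,0,0,0,0,0,0]
    - [0.012,0,0,0,0,0,0]
    - [0.018,0,0,0,0,0,0]
    - [0.018,0,0,0,0,0,0]

```text
time_s: 9.45
tool_pos: [0.577, 0.2091, 0.0554]
tool_rot: [-179.9, 0.4, 83.6]
force: [-4.7, -9.3, 8.4]
grip_width: 0.0137
grasp_force: 30.0
```

```bash
python3 - <<'E'
from h import *
a=shot('scene','s3.png');b=shot('side','d3.png')
f=lambda i,x,y,w,h,k:cv2.resize(i[y:y+h,x:x+w],None,fx=k,fy=k,interpolation=cv2.INTER_CUBIC)
cv2.imwrite('pics/c4.png',np.hstack([f(a,260,230,150,190,2.6),f(b,185,215,150,190,2.6)])[:,:,::-1])
E
```

```text
(no output)
```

View pics/c4.png

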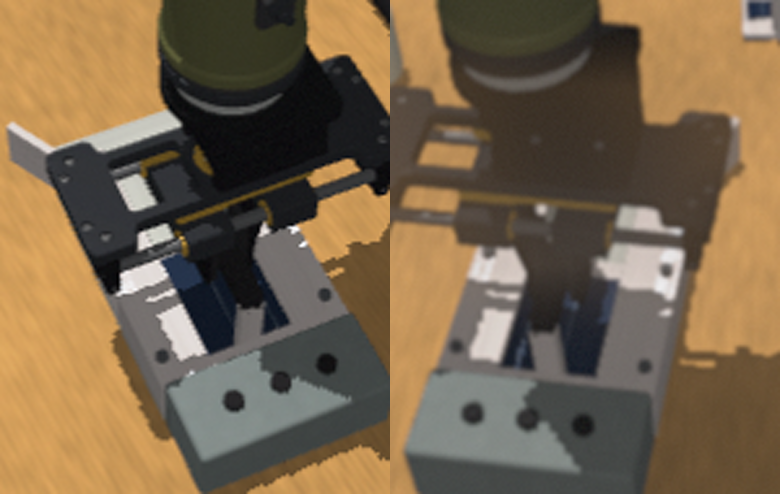

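The plate lies under both lips, with its front edge hidden at the stop near the box. Relaxing the push and releasing.

>>> apply_moves:
  moves:
    - [-0.012,0,0,0,0,0,0]
    - [-0.012,0,0,0,0,0,0.2]
    - [-0.012,0,0,0,0,0,0.4]
    - [-0.012,0,0,0,0,0,0.5]
    - [-0.012,0,0,0,0,0,0.5]
    - [-0.012,0,0,0,0,0,0.5]
    - [-0.012,0,0,0,0,0,0.5]

```text
time_s: 10.25
tool_pos: [0.5768, 0.2113, 0.0547]
tool_rot: [-180.0, -0.0, 83.7]
force: [0.6, 0.6, 0.0]
grip_width: 0.0418
grasp_force: 0.0
```

>>> apply_moves:
  moves:
    - [0,0,-0.1,0,0,0,0.5]
    - [0,0,-0.3,0,0,0,0.5]
    - [0,0,-0.5,0,0,0,0.5]
    - [0,0,-0.7,0,0,0,0.5]
    - [-0.2,0,-0.85,0,0,0,0.5]
    - [-0.4,0,-0.85,0,0,0,0.5]
    - [-0.6,0,-0.85,0,0,0,0.5]
    - [-0.6,0,-0.85,0,0,0,0.5]
    - [-0.6,0,-0.85,0,0,0,0.5]

```text
time_s: 11.15
tool_pos: [0.5637, 0.0906, 0.2248]
tool_rot: [180.0, 0.0, 83.5]
force: [-0.4, 1.3, 0.7]
grip_width: 0.0438
grasp_force: 0.0
```

```bash
python3 - <<'E'
from h import *
go([.57,.2,.2],83.6)
c=cal('wrist');b=shot('wrist','w5.png').copy();a=shot('scene','s5.png')
y=np.radians(83.6);cx,sx=np.cos(y),np.sin(y)
o=np.array([.563,.0868])+.12*np.array([cx,sx]); S=cal('scene')
W=lambda p,q,z:(o[0]+cx*p-sx*q,o[1]+sx*p+cx*q,z)
# red: cell outline and bar outline predicted at home
for h,w,z in [(.037,.037,.012),(.047,.007,.08)]:
  for c_,i in ((c,b),(S,a)):
    pts=np.array([w2p(c_,W(p,q,z)) for p,q in[(h,w),(h,-w),(-h,-w),(-h,w)]])
    if c_ is c: print(pts.round(1))
    cv2.imwrite
    if c_ is c: cv2.polylines(i,[pts.round().astype(int)],True,(255,0,0),1)
f=lambda i,x,y,w,h,k:cv2.resize(i[y:y+h,x:x+w],None,fx=k,fy=k,interpolation=cv2.INTER_CUBIC)
cv2.imwrite('pics/c5.png',np.hstack([f(b,200,0,250,300,2)[:590],np.pad(f(a,265,240,150,180,2),((0,230),(0,0),(0,0)))])[:590,:,::-1])
E
```

```text
t 11.15 tcp [0.5637 0.0906 0.2248] [1.7999e+02 1.0000e-02 8.3540e+01] F [-0.4  1.3  0.7] w 0.0438 0.0
shift [ 0.5473 -0.0305  0.1239] turn [ 0.0002  0.0001 -0.0007]
[[285.9  45.8]
 [369.1  45.7]
 [367.5 131.1]
 [287.7 131.2]]
[[317.8   7.8]
 [337.4   7.8]
 [336.9 141.9]
 [318.6 141.9]]
```

View pics/c5.png

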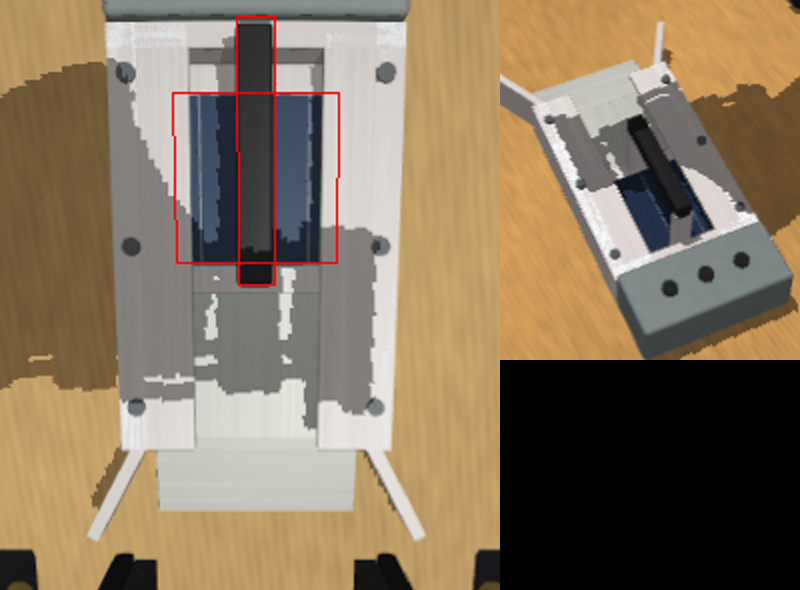

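The carrier sits at home as predicted: cell rows 95–263 against 93–263 expected, and the bar lies on its outline. I'll check numerically for a gap at the stop.

```bash
python3 - <<'E'
from h import *
c=cal('wrist');im=cv2.imread('pics/w5.png')
for col in (302,306,342,348): print(col,im[18:52,col].mean(axis=1).round().astype(int).tolist())
y=np.radians(83.6);cx,sx=np.cos(y),np.sin(y)
o=np.array([.563,.0868])+.12*np.array([cx,sx])
W=lambda p,q,z:(o[0]+cx*p-sx*q,o[1]+sx*p+cx*q,z)
for p,z in [(.05,.036),(.05,.030),(.05,.012),(.05,.006),(.047,.08),(-.047,.08),(-.05,.012),(-.05,.006),(-.21,.036)]: print(p,z,w2p(c,W(p,0.02,z)).round(1))
for col in (324,328): print(col,im[4:20,col].mean(axis=1).round().astype(int).tolist(),im[136:150,col].mean(axis=1).round().astype(int).tolist())
go(W(-.085,0,.12),83.6)
E
```

```text
302 [203, 203, 203, 203, 202, 178, 95, 98, 107, 107, 107, 107, 107, 101, 175, 203, 205, 206, 206, 207, 206, 206, 206, 207, 207, 207, 207, 207, 186, 94, 74, 74, 74, 75]
306 [203, 203, 203, 203, 202, 176, 93, 106, 106, 106, 107, 108, 107, 100, 175, 202, 205, 204, 205, 205, 205, 205, 205, 206, 206, 206, 206, 206, 191, 129, 75, 75, 76, 76]
342 [203, 203, 203, 203, 202, 177, 108, 108, 107, 107, 108, 108, 106, 101, 179, 203, 205, 205, 205, 205, 206, 206, 206, 206, 206, 206, 206, 207, 184, 94, 77, 78, 78, 79]
348 [204, 204, 204, 204, 202, 177, 93, 102, 107, 107, 108, 109, 107, 102, 177, 202, 204, 204, 204, 204, 204, 204, 204, 205, 204, 205, 205, 205, 190, 130, 78, 79, 78, 78]
0.05 0.036 [304.9  25.4]
0.05 0.03 [305.3  27.5]
0.05 0.012 [306.4  33.4]
0.05 0.006 [306.7  35.2]
0.047 0.08 [301.5  12. ]
-0.047 0.08 [302.7 145.5]
-0.05 0.012 [307.2 148.5]
-0.05 0.006 [307.5 148.4]
-0.21 0.036 [307.6 317.2]
324 [128, 120, 108, 86, 68, 67, 96, 104, 41, 46, 47, 48, 48, 48, 49, 48] [26, 26, 27, 25, 26, 23, 19, 76, 125, 125, 109, 120, 120, 121]
328 [130, 122, 110, 62, 68, 69, 97, 104, 42, 48, 49, 48, 49, 48, 49, 48] [25, 27, 26, 26, 24, 25, 22, 77, 128, 128, 111, 122, 121, 122]
t 11.25 tcp [0.5635 0.0932 0.2248] [-1.800e+02 -5.000e-02  8.379e+01] F [0.3 0.8 0.6] w 0.0432 0.0
shift [0.1422 0.0016 0.524 ] turn [-0.     -0.0006  0.0023]
```

The stop's top edge and the plate's front edge are 8.4 px apart, against 8.0 px predicted for contact. The gap is under about 0.3 mm, so the carrier is home.

```bash
python3 -c "
from cell import env
print(env.sign_off())"
```

```text
the job is handed in; nothing more can be done
None
```

The square-cell carrier is in the track under both lips, against the end stop (estimated gap under 0.3 mm) and released; I left the strip carrier alone and handed the job in at about 11 s of the 38 s, but sign-off returned no verdict.

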